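# Pack the printing plates in their transit case

## Task

Pack up the aluminium printing plates lying on the bench board: lay every plate flat in the grey transit case, stacked on its two steel dowels (a thick and a thin one, so each plate goes on only one way round), then put the lid with the handle on over the same dowels until it sits flat on the rim, and flip its four side clips fully down so that they hook on the case. Do not knock over the little stand magnifier.

Things in the scene. Friction and masses are not known exactly. Their poses are not given: they have to be found in the camera images.
- plate_case: open grey tray fixed on a plywood board (top 68 mm above the table) that carries all the work: 108 mm (x) by 130 mm (y), rim 56 mm high, walls 4 mm (inside 100 by 122), inner floor at z = 8 mm, two steel dowels on the y centre line. Mid-way along each outer wall a 50 mm keeper bar sticks out 5 mm at z = 32 to 42 mm for a lid clip. Origin at the centre of the underside, z up
- dowel_thick (a point): tip of the thick dowel: 16 mm in diameter, at y = +38 mm in the case, top 72 mm above the case's underside, the upper 6 mm tapered
- dowel_thin (a point): tip of the thin dowel: 10 mm in diameter, at y = -38 mm in the case, same height and taper
- plate_a: aluminium printing plate lying flat (may be absent), 80 mm (x) by 110 mm (y) by 10 mm, 0.25 kg. Notches 40 mm long, 15 mm deep in the middle of both long edges leave a waist 50 mm wide across x: grip there. Two through holes on the centre line: 18 mm wide at y = +38 mm, 12 mm at y = -38 mm. Darker etched image on top. Origin at the centre of the underside, z up
- plate_b: aluminium printing plate lying flat (may be absent), 80 mm (x) by 110 mm (y) by 10 mm, 0.25 kg. Notches 40 mm long, 15 mm deep in the middle of both long edges leave a waist 50 mm wide across x: grip there. Two through holes on the centre line: 18 mm wide at y = +38 mm, 12 mm at y = -38 mm. Darker etched image on top. Origin at the centre of the underside, z up
- plate_c: aluminium printing plate lying flat (may be absent), 80 mm (x) by 110 mm (y) by 10 mm, 0.25 kg. Notches 40 mm long, 15 mm deep in the middle of both long edges leave a waist 50 mm wide across x: grip there. Two through holes on the centre line: 18 mm wide at y = +38 mm, 12 mm at y = -38 mm. Darker etched image on top. Origin at the centre of the underside, z up
- plate_d: aluminium printing plate lying flat (may be absent), 80 mm (x) by 110 mm (y) by 10 mm, 0.25 kg. Notches 40 mm long, 15 mm deep in the middle of both long edges leave a waist 50 mm wide across x: grip there. Two through holes on the centre line: 18 mm wide at y = +38 mm, 12 mm at y = -38 mm. Darker etched image on top. Origin at the centre of the underside, z up
- case_lid: grey lid lying flat, 112 mm (x) by 134 mm (y) by 8 mm, 0.38 kg; dowel holes 18 mm wide at y = +38 mm and 12 mm at y = -38 mm; black bar handle on top, a hinged clip on each edge. Seated on the rim its origin is 56 mm above the case's and the dowels stand 8 mm proud of it. Origin at the centre of the underside, z up
- lid_handle (a point): centre of the lid's handle bar: 14 mm thick (x and z), 60 mm long (y), 38 mm above the lid's origin, 30 mm above its top
- clip_front (a joint): hinge angle of the clip on the lid's -x edge: 0 = flipped down, hooked under the case's keeper; 1.57 = sticking straight out; about 2 = standing up and leaning outward (as found; limit 2.4). A stiff hinge (30 mNm), stays where it is left
- clip_back (a joint): hinge angle of the clip on the lid's +x edge: 0 = flipped down, hooked under the case's keeper; 1.57 = sticking straight out; about 2 = standing up and leaning outward (as found; limit 2.4). A stiff hinge (30 mNm), stays where it is left
- clip_left (a joint): hinge angle of the clip on the lid's +y edge: 0 = flipped down, hooked under the case's keeper; 1.57 = sticking straight out; about 2 = standing up and leaning outward (as found; limit 2.4). A stiff hinge (30 mNm), stays where it is left
- clip_right (a joint): hinge angle of the clip on the lid's -y edge: 0 = flipped down, hooked under the case's keeper; 1.57 = sticking straight out; about 2 = standing up and leaning outward (as found; limit 2.4). A stiff hinge (30 mNm), stays where it is left
- clip_front_lip (a point): finger lip at the free end of clip_front: a black clip 38 mm wide, 4 mm thick, 34 mm long from its hinge, which lies 60 mm out from the lid's centre and 4 mm above its underside. Flipped down, its outer face is 5 mm farther out than the hinge and the lip sticks out 8 mm more at its lower end, 28 mm below the lid's underside
- clip_back_lip (a point): finger lip at the free end of clip_back: a black clip 38 mm wide, 4 mm thick, 34 mm long from its hinge, which lies 60 mm out from the lid's centre and 4 mm above its underside. Flipped down, its outer face is 5 mm farther out than the hinge and the lip sticks out 8 mm more at its lower end, 28 mm below the lid's underside
- clip_left_lip (a point): finger lip at the free end of clip_left: a black clip 38 mm wide, 4 mm thick, 34 mm long from its hinge, which lies 71 mm out from the lid's centre and 4 mm above its underside. Flipped down, its outer face is 5 mm farther out than the hinge and the lip sticks out 8 mm more at its lower end, 28 mm below the lid's underside
- clip_right_lip (a point): finger lip at the free end of clip_right: a black clip 38 mm wide, 4 mm thick, 34 mm long from its hinge, which lies 71 mm out from the lid's centre and 4 mm above its underside. Flipped down, its outer face is 5 mm farther out than the hinge and the lip sticks out 8 mm more at its lower end, 28 mm below the lid's underside
- loupe: black stand magnifier with a glass top, 36 mm across, 42 mm tall, standing on the board; not to be knocked over. Origin at the centre of its underside

How it is judged:
On the way, in this order (a step that is already met when the one before it is completed fails the run):
1. every plate lies flat in the case on both dowels (horizontal distance between each of plate_a, plate_b, plate_c, plate_d and plate_case below 0.0035 m and angle between the y axis of each of plate_a, plate_b, plate_c, plate_d and the y axis of plate_case, either way round below 0.06 rad and z of each of plate_a, plate_b, plate_c, plate_d in the frame of plate_case below 0.0385 m and angle between each of plate_a, plate_b, plate_c, plate_d's own z axis and vertical below 0.06 rad), for 0.2 s.
2. the lid sits flat on the rim over both dowels, with the plates under it (all of step 1 and horizontal distance between case_lid and plate_case below 0.0035 m and angle between the y axis of case_lid and the y axis of plate_case, either way round below 0.06 rad and z of case_lid in the frame of plate_case below 0.0585 m and angle between case_lid's own z axis and vertical below 0.06 rad), for 0.2 s.
At the end, for the whole second after the job is handed in: Every plate present is on both dowels (centred within 3.5 mm, aligned and level within 0.06 rad, underside at most 38.5 mm above the case's), the lid likewise on the rim (underside at most 58.5 mm above the case's), all four clips below 0.12 rad, everything at rest (all of step 2 and value of joint each of clip_front, clip_back, clip_left, clip_right below 0.12 rad and linear speed of each of plate_a, plate_b, plate_c, plate_d, case_lid below 0.02 m/s); the robot touches nothing.
It fails at once if the stand magnifier is knocked over (angle between loupe's own z axis and vertical above 0.6 rad).
Of plate_a, plate_b, plate_c, plate_d only 3 to 4 are there at a start; the rules pass over those that are not, and their reading is None.
At some moment in a run one of plate_a, plate_b, plate_c, plate_d, case_lid may be knocked a few centimetres aside while the robot is not near it.
Once in a run the grip may slacken for a moment while it holds something.
It also fails if it takes over 210 s, if anything falls off the work surface, if the arm or the gripper's body presses on something with over 40 N, if the wrist force passes 120 N, or if a joint passes its speed limit or range.

## Robot

A 7-joint arm with a two-finger parallel gripper is mounted at the origin on a cart in front of the work surface, level with it; the furniture and walls round the work are solid. World frame = base frame: x ahead of the robot, y to its left, z up, the work surface at z = 0. Lengths are in m, angles in rad, forces in N, time in s.
With the tool pointing down it reaches from about 0.425 to 0.825 m from the base axis. Payload 3.6 kg.
Tool frame: the origin (TCP) lies where the fingers leave the gripper's body, on its centre line; the fingertips stand 73 mm ahead of it and the grasp point (between the pads) lies 54 mm ahead of it; z points along the fingers, y is the line along which they close (so a half turn about z gives the same grasp; the last joint's range is limited). The gripper opens to 85 mm and grips with 20 to 120 N. Pads are 22 mm wide; open, the fingers measure 114 mm over their backs; the gripper's body (76 mm by 85 mm) begins 54 mm behind the grasp point. The pads swing forward as they close: fully open they stand 13 mm farther back than shut.
Start: joints at [-1.177, 0.615, -0.013, 1.423, 0.008, 1.103, -0.04], TCP at [0.265, 0.594, 0.304] pointing down, gripper open.
Joint ranges: [-3.12, 3.12], [-0.3, 2.06], [-1.34, 1.32], [0.26, 2.42], [-1.36, 4.5], [0.01, 1.98], [-2.84, 2.84]. Speed limits (rad/s): [2.79, 2.79, 3.14, 3.14, 3.14, 3.14, 3.14].

## Interface

Orientations are given as a unit quaternion [x, y, z, w].
In Python, from station import arm, snapshot, camera_info, ticket gives the robot as it stands. Calls block until the motion is done:
- arm.movep(position, orientation): joint-space move of the TCP to a pose.
- arm.line_to(position, velocity=0.15, ori=None): straight line of the TCP; ori=None keeps the orientation; velocity is the mean speed in m/s.
- arm.move_j(angles): joint-space move.
- arm.move_gripper(opening, effort=None): opening from 0.0 (shut) to 1.0 (fully open); effort is the grip in N (None keeps the last); returns when the fingers have stopped.
- arm.pause(seconds).
- arm.ik(position, orientation): joint angles nearest the present ones, or None.
- snapshot(name): name is "scene" or "top"; returns the picture (420x560x3 uint8, blue, green, red); there is no depth.
- camera_info(name): a dict with "fx", "fy", "cx", "cy" (pixels), "R" (3x3) and "t" (3): a world point X has camera coordinates R X + t. Camera axes: x right, y down, z forward; pixel columns grow to the right and rows downward; lengths in m; the calibration is good to about 2 mm. A picture is of the moment at which its call begins. camera_info takes no time and is no camera call.
A pose or a line that the arm cannot do raises arm.MotionError and nothing moves.
- ticket.finish_job(): hands the job in; it is judged then, once.
Readings, each from a call of its own:
- arm.read_time(): time.
- arm.read_joint_positions(): joint angles.
- arm.read_dq(): joint speeds.
- arm.read_effort(): joint torques, N m.
- arm.read_tool_pos(): TCP position.
- arm.read_eef_rot(): TCP orientation.
- arm.read_ft_force(): force on the tool from outside, world axes, zero at the start.
- arm.read_wrist_torque(): the same for the moment, N m.
- arm.read_opening(): opening from 0.0 (shut) to 1.0 (fully open).
- arm.read_finger_force(): force on a finger pad.
Only numpy, scipy, OpenCV 4.12 (cv2) and the standard library are available. Lean on these libraries where they do the work, as an engineer would, in place of code of your own. Each camera call takes 0.05 s, during which the arm holds its last target. There are 200 camera calls.

## Working session

There is one attempt and no reset: what is moved stays moved. The work goes in short steps, each a Python script; the robot and the scene stay as the last script left them, time stands still between calls to the robot, and variables do not carry over. Pictures are saved under pics/ and viewed, at most 14 in all, crops included, and the job is handed in when it is done.

```bash
ls; mkdir -p pics
python3 - <<'E'
from station import arm, snapshot, camera_info, ticket
import cv2
for n in("scene","top"):
    im=snapshot(n); cv2.imwrite(f"pics/{n}0.png",im)
    c=camera_info(n); print(n,{k:(v.tolist() if hasattr(v,'tolist') else v) for k,v in c.items()})
im=cv2.imread("pics/top0.png"); cv2.imwrite("pics/top0b.png",cv2.resize(im,(800,600),interpolation=cv2.INTER_CUBIC))
print(arm.read_time(),arm.read_eef_rot(),arm.read_ft_force())
E
```

```text
pics
scene {'fx': 411.93666027187885, 'fy': 411.93666027187885, 'cx': 285.5437624207668, 'cy': 210.93242680702787, 'R': [[0.5366518767133742, -0.8436772604538247, -0.014609702705490913], [-0.4534795661214748, -0.2737646423960449, -0.8481799359122125], [0.7115905046656344, 0.4618025560419679, -0.529506707136758]], 't': [-0.32158654472040993, 0.37229166944108283, 0.6449817622065258]}
top {'fx': 526.3222143469665, 'fy': 526.3222143469665, 'cx': 278.4511382877681, 'cy': 218.27939144478856, 'R': [[0.0235294145097386, -0.99940426177622, -0.02524852859788334], [-0.9943049687469023, -0.020768584986448735, -0.10452891945716472], [0.10394227137238574, 0.027564241712586368, -0.9942012959158519]], 't': [0.011287226335137268, 0.5939410295696442, 1.202456066707754]}
0.1 [ 2.08326460e-01  9.78058658e-01 -1.13789948e-03 -2.31372591e-04] [0.20168881 0.15086406 0.32672534]
```

View pics/top0b.png

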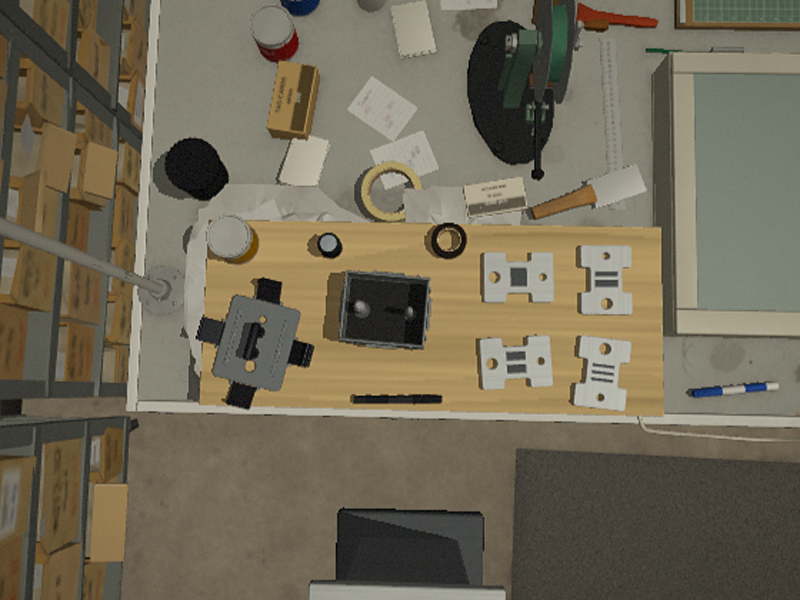

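View pics/scene0.png

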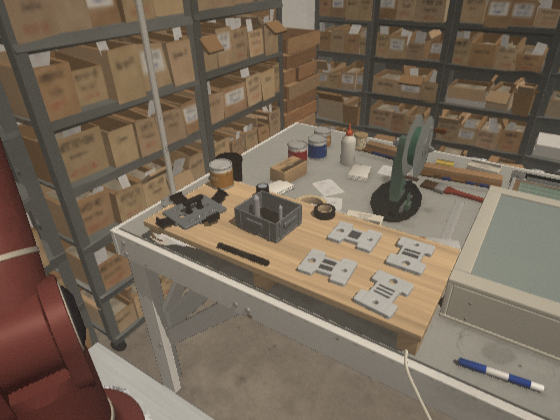

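Top view (800x600): lid at (255,340) turned about 15°, case at (385,310) with the thick dowel on the left, the loupe probably at (329,245), four plates at (517,277), (606,280), (515,362), (602,372).

```bash
cat > h.py <<'E'
import numpy as np, cv2
from station import arm, snapshot, camera_info, ticket
def w(uv,z,cam="top"):
    c=camera_info(cam); R=np.array(c["R"]); t=np.array(c["t"])
    d=R.T@np.array([(uv[0]-c["cx"])/c["fx"],(uv[1]-c["cy"])/c["fy"],1.]); o=-R.T@t
    return (o+d*(z-o[2])/d[2])[:2]
def px(X,cam="top"):
    c=camera_info(cam); p=np.array(c["R"])@np.array(X)+np.array(c["t"])
    return np.array([c["fx"]*p[0]/p[2]+c["cx"],c["fy"]*p[1]/p[2]+c["cy"]])
def plates(im,z=0.078,u0=318):
    """bright blobs right of column u0: (centre world, angle of plate y axis, hole areas)"""
    k=4; m=cv2.resize(im,None,fx=k,fy=k,interpolation=cv2.INTER_CUBIC)
    hsv=cv2.cvtColor(m,cv2.COLOR_BGR2HSV)
    b=((hsv[...,2]>150)&(hsv[...,1]<35)).astype(np.uint8)
    b[:int(168*k)]=0; b[int(288*k):]=0; b[:,:int(u0*k)]=0; b[:,int(463*k):]=0
    out=[]
    cs,_=cv2.findContours(b,cv2.RETR_EXTERNAL,cv2.CHAIN_APPROX_NONE)
    for c in cs:
        if cv2.contourArea(c)<300*k*k: continue
        P=np.array([w((p[0]+.5)/k-.5,z) for p in c[:,0]])
        (cx,cy),s,_=r=cv2.minAreaRect((P*1000).astype(np.float32))
        bx=cv2.boxPoints(r); e=[bx[1]-bx[0],bx[2]-bx[1]]; L=max(e,key=np.linalg.norm); L=L/np.linalg.norm(L)
        C=np.array([cx,cy])/1000
        # hole sizes: dark fraction around the two hole positions
        hs=[]
        for sg in(1,-1):
            q=C+sg*L*.038; n=0
            for dx in np.arange(-12,12.1,1):
                for dy in np.arange(-12,12.1,1):
                    if np.hypot(dx,dy)>12: continue
                    u=px([q[0]+dx/1000,q[1]+dy/1000,z])
                    n+= b[int((u[1]+.5)*k),int((u[0]+.5)*k)]==0
            hs.append(n)
        if hs[1]>hs[0]: L=-L
        out.append((C,np.degrees(np.arctan2(-L[0],L[1])),s,hs))
    return out
E
python3 - <<'E'
from h import *
im=cv2.imread("pics/top0.png")
for C,a,s,hs in plates(im): print(C.round(4),round(float(a),1),np.round(s,1),hs,px([*C,.078]).round(1))
def crop(n,u0,v0,u1,v1,k):
    cv2.imwrite(n,cv2.resize(im[v0:v1,u0:u1],None,fx=k,fy=k,interpolation=cv2.INTER_CUBIC))
crop("pics/lid.png",134,150,314,290,4.2857142)
E
```

```text
Traceback (most recent call last):
  File "h.py", line 20, in plates
    P=np.array([w((p[0]+.5)/k-.5,z) for p in c[:,0]])
                ~^^^^^^^^^^^^^^^^^^
  File "h.py", line 5, in w
    d=R.T@np.array([(uv[0]-c["cx"])/c["fx"],(uv[1]-c["cy"])/c["fy"],1.]); o=-R.T@t
                     ~~^^^
IndexError: invalid index to scalar variable.
```

```bash
sed -i 's/w((p\[0\]+.5)\/k-.5,z) for/w((p+.5)\/k-.5,z) for/' h.py
python3 - <<'E'
from h import *
im=cv2.imread("pics/top0.png")
def crop(n,u0,v0,u1,v1,k):
    cv2.imwrite(n,cv2.resize(im[v0:v1,u0:u1],None,fx=k,fy=k,interpolation=cv2.INTER_CUBIC))
crop("pics/lid.png",134,150,314,290,4.2857142)
for C,a,s,hs in plates(im): print(C.round(4),round(float(a),1),np.round(s,1),hs,px([*C,.078]).round(1))
E
```

```text
Traceback (most recent call last):
  File "h.py", line 31, in plates
    u=px([q[0]+dx/1000,q[1]+dy/1000,z])
  File "h.py", line 8, in px
    c=camera_info(cam); p=np.array(c["R"])@np.array(X)+np.array(c["t"])
ValueError: time passes only in moves, steps and waits
```

View pics/lid.png

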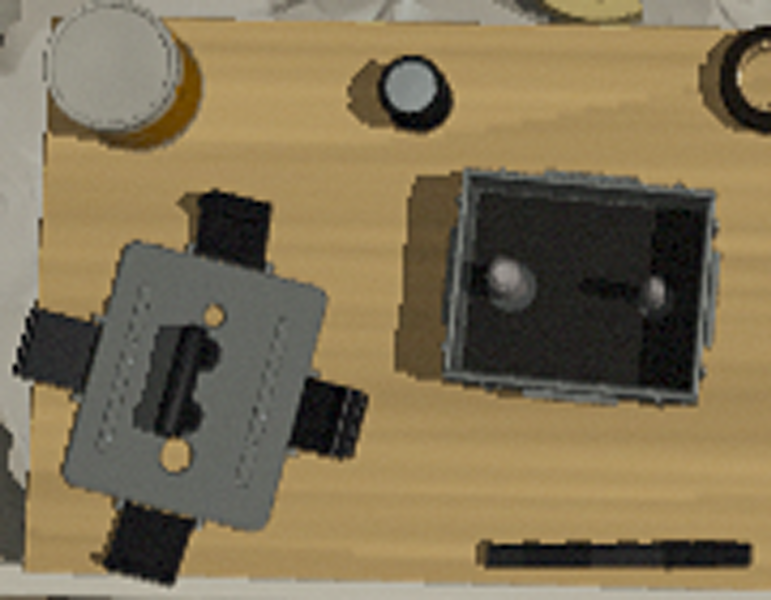

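Crop: lid corners (130,242),(327,290),(262,528),(65,488), small hole (213,315), big hole (175,455); case rim corners (463,168),(717,190),(697,404),(445,380), dowel tips at (506,274) thick and (655,287) thin; loupe at (413,92).

```bash
sed -i 's/^def w(/import functools\ncamera_info=functools.lru_cache(None)(camera_info)\ndef w(/' h.py
python3 - <<'E'
from h import *
im=cv2.imread("pics/top0.png")
for C,a,s,hs in plates(im): print(C.round(4),round(float(a),1),np.round(s,1),hs,px([*C,.078]).round(1))
k=4.2857142
f=lambda p,z: w(((p[0]+.5)/k-.5+134,(p[1]+.5)/k-.5+150),z)
def show(n,pts,z):
    P=np.array([f(p,z) for p in pts]); print(n,P.round(4).tolist(),"mean",P.mean(0).round(4),"sides",[round(float(np.linalg.norm(P[i]-P[i-1])),4) for i in range(len(P))]); return P
L=show("lid",[(130,242),(327,290),(262,528),(65,488)],.076)
h=show("lidholes",[(175,455),(213,315)],.076); d=h[0]-h[1]; print("ang",np.degrees(np.arctan2(-d[0],d[1])))
show("case",[(463,168),(717,190),(697,404),(445,380)],.124)
h=show("dowels",[(506,272),(655,287)],.140); d=h[0]-h[1]; print("ang",np.degrees(np.arctan2(-d[0],d[1])))
show("loupe",[(411,86)],.11)
show("handle",[(193,327),(172,434)],.113)
show("board",[(40,20),(25,575)],.068)
E
```

```text
[ 0.5005 -0.2966] -96.1 [ 78.5 109.1] [np.int64(306), np.int64(137)] [421.5 260.7]
[ 0.5142 -0.1627] 4.4 [ 78.7 108.4] [np.int64(144), np.int64(301)] [361.  253.2]
[ 0.6487 -0.1659] 1.1 [ 77.6 108.2] [np.int64(153), np.int64(311)] [362.8 193.6]
[ 0.6474 -0.3032] 90.6 [108.9  78.1] [np.int64(144), np.int64(299)] [424.1 195.3]
lid [[0.6113, 0.2846], [0.5879, 0.1786], [0.462, 0.2081], [0.4804, 0.3129]] mean [0.5354 0.2461] sides [0.1339, 0.1085, 0.1293, 0.1064]
lidholes [[0.499, 0.2556], [0.5733, 0.2387]] mean [0.5362 0.2471] sides [0.0762, 0.0762]
ang 77.16724906264521
case [[0.6468, 0.1038], [0.6381, -0.0257], [0.5292, -0.0177], [0.5385, 0.1096]] mean [0.5882 0.0425] sides [0.1085, 0.1298, 0.1091, 0.1276]
dowels [[0.5922, 0.079], [0.5862, 0.0045]] mean [0.5892 0.0418] sides [0.0748, 0.0748]
ang -4.58987721091789
loupe [[0.6915, 0.1335]] mean [0.6915 0.1335] sides [0.0]
handle [[0.5636, 0.2409], [0.5086, 0.2493]] mean [0.5361 0.2451] sides [0.0556, 0.0556]
board [[0.7323, 0.3412], [0.4344, 0.3341]] mean [0.5833 0.3376] sides [0.298, 0.298]
```

```bash
cat >> h.py <<'E'
from scipy.spatial.transform import Rotation as Ro
CASE=np.array([.5888,.0420]); CA=-4.0; BZ=.068
def ori(psi):
    p=np.radians(psi); c,s=np.cos(p),np.sin(p)
    return Ro.from_matrix(np.array([[-s,c,0],[c,s,0],[0,0,-1]])).as_quat().tolist()
def go(xy,z,psi): arm.movep([*map(float,xy),float(z)],ori(psi))
def ln(xy,z,v=.15,psi=None): arm.line_to([*map(float,xy),float(z)],velocity=v,ori=None if psi is None else ori(psi))
def F(): return np.array(arm.read_ft_force())
def down(xy,z0,z1,lim=6,step=.002,v=.03,f0=None):
    """guarded descent; returns z reached, force change"""
    f0=F() if f0 is None else f0; z=z0
    while z>z1:
        z=max(z1,z-step); ln(xy,z,v); d=F()-f0
        if d[2]>lim: break
    return z,F()-f0
E
python3 - <<'E'
from h import *
for C,a in[((.5005,-.2966),-96.1),((.5142,-.1627),4.4),((.6487,-.1659),1.1),((.6474,-.3032),90.6),((.5358,.2465),77.2)]:
    for k in(-360,-180,0,180):
        r=[arm.ik([*C,z],ori(a+k)) for z in(.14,.25)]+[arm.ik([*CASE,z],ori(CA+k)) for z in(.14,.25)]
        print(a,k,[None if q is None else [round(float(q[0]),2),round(float(q[6]),2)] for q in r])
C=np.array([.5142,-.1627]);psi=4.4
q=None
go(C,.25,psi); arm.move_gripper(.76); t=arm.read_time(); ln(C,.16)
z,f=down(C,.16,.128,lim=4); print(t,arm.read_time(),z,f.round(1),arm.read_tool_pos(),arm.read_opening())
E
```

```text
-96.1 -360 [[0.17, -0.65], [-0.11, -0.41], [-0.3, 0.13], [-0.34, 0.07]]
-96.1 -180 [[0.51, 1.95], [0.32, 2.15], [0.18, 2.53], [0.17, 2.68]]
-96.1 0 [[0.17, -0.65], [-0.11, -0.41], [-0.3, 0.13], [-0.34, 0.07]]
-96.1 180 [[0.51, 1.95], [0.32, 2.15], [0.18, 2.53], [0.17, 2.68]]
4.4 -360 [[0.11, 0.6], [-0.05, 0.67], [-0.3, 0.13], [-0.34, 0.07]]
4.4 -180 [[-0.36, -1.77], [-0.38, -2.0], [0.18, 2.53], [0.17, 2.68]]
4.4 0 [[0.11, 0.6], [-0.05, 0.67], [-0.3, 0.13], [-0.34, 0.07]]
4.4 180 [[-0.36, -1.77], [-0.38, -2.0], [0.18, 2.53], [0.17, 2.68]]
1.1 -360 [[0.06, 0.48], [0.0, 0.49], [-0.3, 0.13], [-0.34, 0.07]]
1.1 -180 [[-0.3, -2.09], [-0.3, -2.22], [0.18, 2.53], [0.17, 2.68]]
1.1 0 [[0.06, 0.48], [0.0, 0.49], [-0.3, 0.13], [-0.34, 0.07]]
1.1 180 [[-0.3, -2.09], [-0.3, -2.22], [0.18, 2.53], [0.17, 2.68]]
90.6 -360 [[0.43, 1.96], [0.35, 2.06], [-0.3, 0.13], [-0.34, 0.07]]
90.6 -180 [[0.1, -0.69], [0.03, -0.68], [0.18, 2.53], [0.17, 2.68]]
90.6 0 [[0.43, 1.96], [0.35, 2.06], [-0.3, 0.13], [-0.34, 0.07]]
90.6 180 [[0.1, -0.69], [0.03, -0.68], [0.18, 2.53], [0.17, 2.68]]
77.2 -360 [[-0.43, 0.82], [-0.44, 0.85], [-0.3, 0.13], [-0.34, 0.07]]
77.2 -180 [[-0.83, -1.67], [-0.9, -1.77], [0.18, 2.53], [0.17, 2.68]]
77.2 0 [[-0.43, 0.82], [-0.44, 0.85], [-0.3, 0.13], [-0.34, 0.07]]
77.2 180 [[-0.83, -1.67], [-0.9, -1.77], [0.18, 2.53], [0.17, 2.68]]
3.25 7.5 0.13199999999999998 [-2.5  2.1 17. ] [ 0.5144128  -0.16290117  0.13432865] 0.7642140288087225
```

```bash
cat >> h.py <<'E'
def pick(C,a,first=True,zc=.1385):
    if first: go(C,.25,a); arm.move_gripper(.76)
    ln(C,zc+.004 if first else zc+.002,.15); ln(C,zc,.05)
    arm.move_gripper(.3,60); o=arm.read_opening(); ln(C,.26,.2)
    print("grip",round(o,3),"lifted",round(arm.read_opening(),3),"t",round(arm.read_time(),1)); return o
def insert(z0,zfree,zend,off=(0,0),lim=10,psi=CA,v=.06):
    """lower held part on the dowels: z0 above tips, zfree = z proving engagement"""
    R=np.array([[np.cos(np.radians(CA)),-np.sin(np.radians(CA))],[np.sin(np.radians(CA)),np.cos(np.radians(CA))]])
    f0=F(); c=np.array(off,float)
    ring=[(0,0)]+[(r*np.cos(t),r*np.sin(t)) for r,n in((.0012,6),(.0024,10),(.0036,14)) for t in np.arange(n)*2*np.pi/n]
    z=z0
    for i,o in enumerate(ring):
        xy=CASE+R@(c+np.array(o))
        if i: ln(xy,z+.001,.05)
        z2,d=down(xy,z if i else z0,zfree,lim=lim,step=.003 if i==0 else .002,v=v,f0=f0)
        print(i,np.round(np.array(o)*1000,1),round(z2,4),d.round(1))
        if d[2]<lim: break
        if i==0: z=z2+.001
    else: return None
    z,d=down(xy,zfree,zend,lim=25,step=.008,v=.08,f0=f0)
    print("end",round(z,4),d.round(1),"tool",np.round(arm.read_tool_pos(),4),"open",round(arm.read_opening(),3),"t",round(arm.read_time(),1)); return c+np.array(o)
E
python3 - <<'E'
from h import *
C=np.array([.5142,-.1627])
arm.move_gripper(.76); pick(C,4.4,False)
print(F().round(1)); go(CASE,.26,CA); cv2.imwrite("pics/hold1.png",snapshot("scene"))
ln(CASE,.216,.15); print(insert(.216,.198,.160))
cv2.imwrite("pics/hold2.png",snapshot("scene"))
a,b=[cv2.imread(f"pics/hold{i}.png")[100:300,160:400] for i in(1,2)]
cv2.imwrite("pics/hold.png",cv2.resize(np.vstack([a,b]),None,fx=1.5,fy=1.5))
E
```

```text
grip 0.564 lifted 0.568 t 9.3
[ 1.4  0.2 -3.6]
0 [0 0] 0.198 [-0.6  0.5 -0.5]
end 0.16 [-0.3  1.2 -0.5] tool [0.5888 0.042  0.1596] open 0.56 t 13.4
[0. 0.]
```

View pics/hold.png

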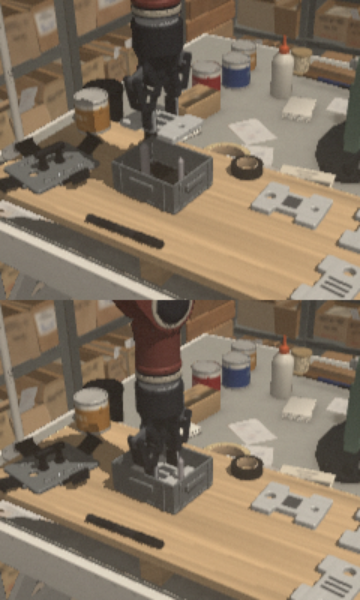

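First plate is on both dowels and inside the case. Seat it, then fetch the next with a fresh look.

```bash
cat >> h.py <<'E'
def release(z):
    xy=arm.read_tool_pos()[:2]; f0=F()
    zz,d=down(xy,arm.read_tool_pos()[2],z,lim=8,step=.003,v=.05); print("seat",round(zz,4),d.round(1))
    arm.move_gripper(.69); ln(xy,.26,.2)
def see():
    P=[p for p in plates(snapshot("top"))]
    for C,a,s,hs in P: print(C.round(4),round(float(a),1),np.round(s,1),hs)
    return [p for p in P if abs(max(p[2])-108.7)<2 and abs(min(p[2])-78.3)<2]
def fetch(n,key):
    P=see(); C,a,s,hs=min(P,key=lambda p:np.linalg.norm(p[0]-key))
    o=pick(C,a); assert .5<o<.64,o
    go(CASE,.27+.0,CA); assert arm.read_opening()>.5
    ln(CASE,.216,.15); r=insert(.216,.198,.160 if n<2 else .180)
    if r is None: raise SystemExit("no insertion")
    release(.1470+.010*n)
E
python3 - <<'E'
from h import *
release(.1470)
fetch(1,np.array([.6487,-.1659]))
see(); cv2.imwrite("pics/t2.png",snapshot("top"))
print(arm.read_time())
E
```

```text
seat 0.1478 [-2.8  0.5 10.2]
[ 0.5006 -0.2966] -96.0 [ 78.7 109.3] [np.int64(286), np.int64(130)]
[ 0.6485 -0.1656] 1.2 [ 78.2 108.6] [np.int64(137), np.int64(295)]
[ 0.6473 -0.3032] 90.6 [109.   78.1] [np.int64(135), np.int64(287)]
grip 0.558 lifted 0.563 t 18.7
0 [0 0] 0.198 [ 1.   1.  -1.4]
end 0.16 [ 0.7  1.  -1.8] tool [0.5889 0.042  0.1596] open 0.558 t 22.9
seat 0.157 [-0.1  0.   3.4]
[ 0.5006 -0.2965] -96.1 [ 78.8 109.2] [np.int64(287), np.int64(133)]
[ 0.6472 -0.3032] 90.6 [109.1  78.1] [np.int64(135), np.int64(284)]
24.1333
```

Run:
```python
from h import *
fetch(2,np.array([.6473,-.3032]))
fetch(3,np.array([.5006,-.2966]))
go([.6,-.2],.3,CA)
im=snapshot("top"); cv2.imwrite("pics/t4.png",im); s=snapshot("scene"); cv2.imwrite("pics/s4.png",s)
print(arm.read_time())
a=cv2.resize(im[150:290,134:314],None,fx=4.2857142,fy=4.2857142,interpolation=cv2.INTER_CUBIC)
cv2.imwrite("pics/t4c.png",a)
cv2.imwrite("pics/s4c.png",cv2.resize(s[150:250,130:340],None,fx=3.5,fy=3.5,interpolation=cv2.INTER_CUBIC))
```

```text
[ 0.5006 -0.2966] -96.0 [ 78.7 109.2] [np.int64(286), np.int64(130)]
[ 0.6473 -0.3032] 90.6 [109.   78.2] [np.int64(134), np.int64(287)]
grip 0.563 lifted 0.562 t 28.2
0 [0 0] 0.198 [-0.1 -0.1 -0. ]
end 0.18 [ 0.  -0.6 -0.1] tool [0.589  0.042  0.1801] open 0.564 t 32.6
seat 0.167 [-0.9  1.9  4.2]
[ 0.5006 -0.2966] -96.1 [ 78.8 109.2] [np.int64(287), np.int64(130)]
grip 0.563 lifted 0.565 t 38.5
0 [0 0] 0.198 [-0.5  0.  -0.5]
end 0.18 [-0.5  0.2 -1. ] tool [0.589  0.042  0.1801] open 0.568 t 42.6
seat 0.177 [ 0.2 -0.2  3.4]
44.9667
```

View pics/t4c.png

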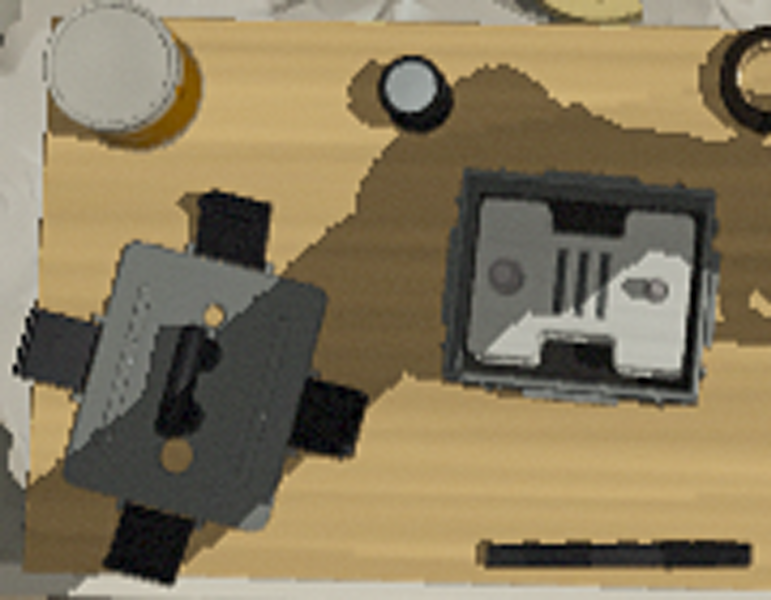

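View pics/s4c.png

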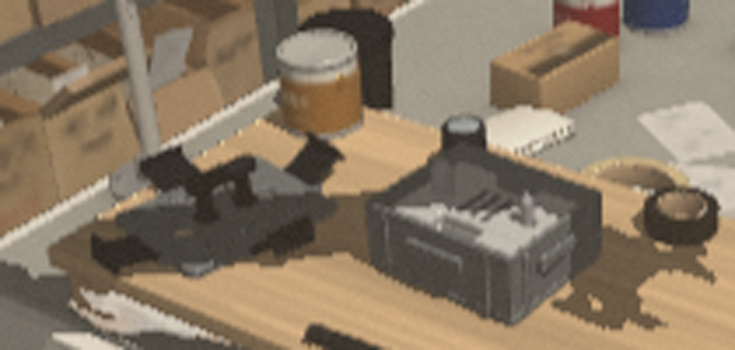

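All four plates lie flat on the dowels; the lid has not moved. Now the lid.

Run:
```python
from h import *
C=np.array([.5358,.2463]); a=77.3
go(C,.27,a); arm.move_gripper(.5); ln(C,.17,.15); ln(C,.160,.05)
arm.move_gripper(0,100); print("open",arm.read_opening(),F().round(1))
ln(C,.31,.15); print("open",arm.read_opening(),F().round(1))
go(CASE,.31,CA); ln(CASE,.246,.15); print("open",arm.read_opening(),F().round(1))
s=snapshot("scene"); cv2.imwrite("pics/l1.png",s)
r=insert(.243,.225,.214,lim=8,v=.04); print(r)
s=snapshot("scene"); cv2.imwrite("pics/l2.png",s)
cv2.imwrite("pics/l.png",cv2.resize(np.hstack([cv2.imread(f"pics/l{i}.png")[80:260,180:340] for i in(1,2)]),None,fx=2.4,fy=2.4))
```

```text
open 0.14153719027678524 [-1.1 -0.5  3.9]
open 0.1424577439316727 [-0.2  0.7 -3.5]
open 0.13755420182853942 [ 0.3 -0.3 -3.8]
0 [0 0] 0.225 [ 0.8 -1.  -1.4]
end 0.214 [-4.9 -0.2 14. ] tool [0.5887 0.0419 0.2165] open 0.14 t 53.1
[0. 0.]
```

View pics/l.png

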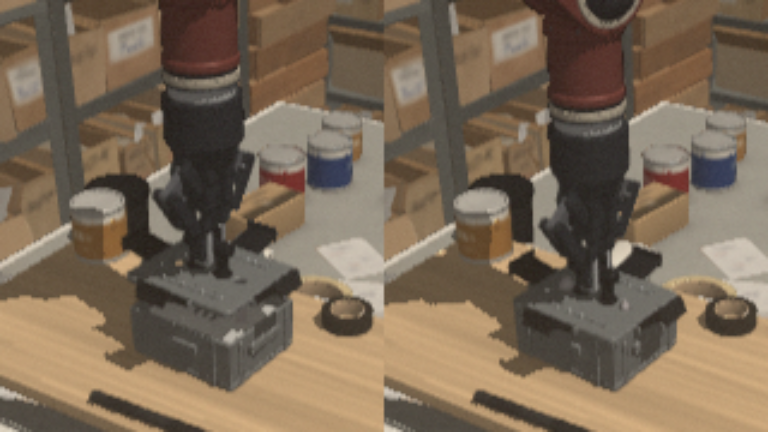

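The lid sits on the rim (14 N push at the expected height). Release, then flip the front clip first.

```bash
cat >> h.py <<'E'
def clip(dx,dy,rh,psi,fl=10,h=.011):
    c,s=np.cos(np.radians(CA)),np.sin(np.radians(CA)); n=np.array([c*dx-s*dy,s*dx+c*dy])
    P=lambda r: CASE+n*(rh+r)
    T=lambda z: BZ+z+.073
    r=.0125+h
    go(P(r),.27,psi); ln(P(r),T(.092),.15); f0=F()
    z,d=down(P(r),T(.092),T(.022),lim=15,step=.007,v=.08,f0=f0); print("down",round(z-BZ-.073,4),d.round(1))
    if d[2]>15: return
    while r>h-.002:
        r-=.0015; ln(P(r),z,.03); d=F()-f0
        if d@n>fl: break
    print("in: lip at",round(r-h,4),d.round(1),"t",round(arm.read_time(),1))
    ln(P(.03),z,.1); ln(P(.035),.27,.2)
E
python3 - <<'E'
from h import *
arm.move_gripper(.4); ln(arm.read_tool_pos()[:2],.28,.15); arm.move_gripper(0,60)
for p in (86,-94): print(p,[None if (q:=arm.ik([*xy,.164],ori(p))) is None else np.round(q,1)[[0,6]] for xy in((.505,.048),(.675,.036))])
clip(-1,0,.060,86)
s=snapshot("scene"); go([.6,-.2],.3,CA); s=snapshot("scene")
cv2.imwrite("pics/c1.png",cv2.resize(s[150:260,190:330],None,fx=5,fy=5,interpolation=cv2.INTER_CUBIC))
E
```

```text
86 [array([-0.2,  1.5]), array([-0.1,  1.5])]
-94 [array([-0.7, -0.9]), array([-0.5, -1.1])]
down 0.022 [ 0.4 -0.6 17.3]
```

View pics/c1.png

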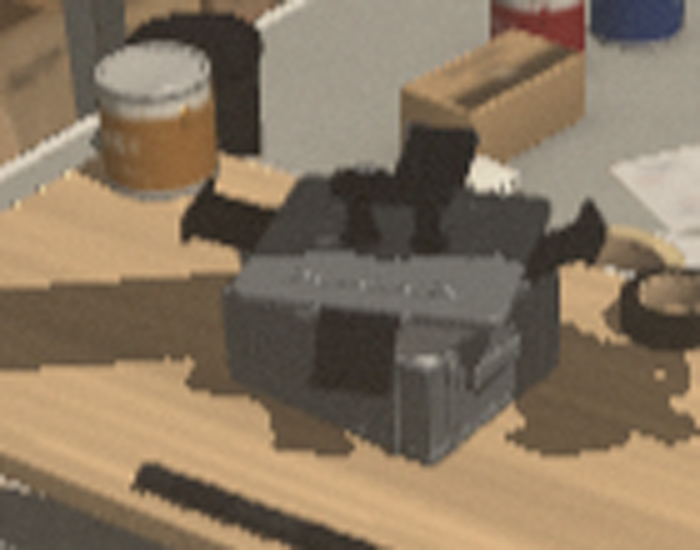

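Front clip reads as down at (355,350), but the lid's right front corner looks odd; check closer from above.

Run:
```python
from h import *
im=snapshot("top"); s=snapshot("scene")
a=cv2.resize(im[165:275,215:320],(525,550),interpolation=cv2.INTER_CUBIC)
cv2.imwrite("pics/t5.png",a); print(arm.read_time())
k=5
f=lambda X: ((px(X)-[215,165]+.5)*k-.5).round(0).tolist()
c,sn=np.cos(np.radians(CA)),np.sin(np.radians(CA)); R=np.array([[c,-sn],[sn,c]])
for x,y in((.056,.067),(.056,-.067),(-.056,-.067),(-.056,.067)): print("exp corner",f([*(CASE+R@[x,y]),.132]))
for y in(.038,-.038): print("dowel",f([*(CASE+R@[0,y]),.140]))
```

```text
59.9667
exp corner [131.0, 112.0]
exp corner [439.0, 140.0]
exp corner [416.0, 398.0]
exp corner [105.0, 369.0]
dowel [183.0, 244.0]
dowel [360.0, 260.0]
```

View pics/t5.png

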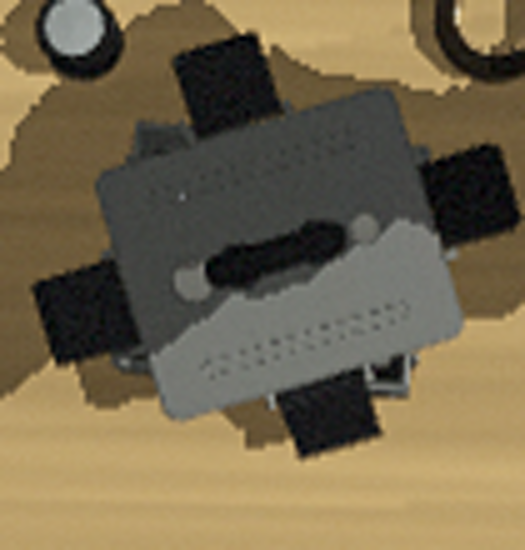

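The lid has been turned about 22° and is off the dowels: corners (97,180),(395,90),(463,330),(175,418). Estimate its pose and check its height against the scene view.

Run:
```python
from h import *
k=5
P=[((u+.5)/k-.5+215,(v+.5)/k-.5+165) for u,v in((97,180),(395,90),(463,330),(175,418))]
for z in(.132,.148):
    W=np.array([w(p,z) for p in P]); m=W.mean(0)
    d=(W[0]-W[1])+(W[3]-W[2]); a=np.degrees(np.arctan2(-d[0],d[1]))
    print(z,m.round(4),"ang",a.round(1),[round(float(np.linalg.norm(W[i]-W[i-1])),4) for i in range(4)])
    c,s=np.cos(np.radians(a)),np.sin(np.radians(a)); R=np.array([[c,-s],[s,c]])
    hb=[((u+.5)/k-.5+215,(v+.5)/k-.5+165) for u,v in((207,272),(345,232))]
    print(" handle",np.mean([w(p,z+.037) for p in hb],0).round(4))
    ims=snapshot("scene"); o=ims[150:260,190:330].copy(); o=cv2.resize(o,None,fx=5,fy=5,interpolation=cv2.INTER_CUBIC)
    for dz,col in((0,(0,255,0)),(-.008,(0,0,255))):
        q=np.array([((px([*(m+R@[x,y]),z+dz],"scene")-[190,150]+.5)*5) for x,y in((.056,.067),(.056,-.067),(-.056,-.067),(-.056,.067))])
        cv2.polylines(o,[q.astype(np.int32)],True,col,1)
    cv2.imwrite(f"pics/ov{int(z*1000)}.png",o)
a,b=[cv2.imread(f"pics/ov{i}.png") for i in(132,148)]
cv2.imwrite("pics/ov.png",cv2.resize(np.hstack([a[100:500,150:620],b[100:500,150:620]]),None,fx=.85,fy=.85))
```

```text
0.132 [0.589  0.0377] ang 18.2 [0.1086, 0.1348, 0.1082, 0.129]
 handle [0.5856 0.0388]
0.148 [0.5872 0.0371] ang 18.2 [0.107, 0.1328, 0.1067, 0.1272]
 handle [0.5839 0.0381]
```

View pics/ov.png

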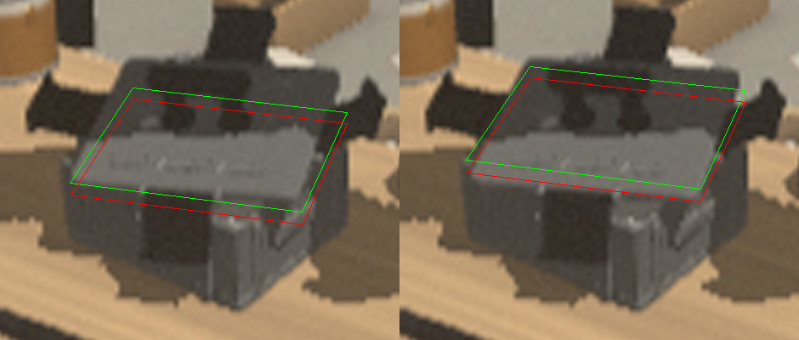

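Lid lies on the dowel tips (top ≈ 0.148–0.15), turned 22°, slightly tilted. Regrip the handle, lift and turn it back.

Run:
```python
from h import *
C=np.array([.5855,.0378]); a=18.2
go(C,.31,a); arm.move_gripper(.55); ln(C,.245,.15); z,d=down(C,.245,.233,lim=6); print(z,d.round(1))
arm.move_gripper(0,100); print("open",arm.read_opening(),F().round(1))
ln(C,.33,.1); print("open",arm.read_opening(),F().round(1))
go(CASE,.33,CA); print(arm.read_time())
s=snapshot("scene"); t=snapshot("top")
cv2.imwrite("pics/r.png",np.hstack([cv2.resize(s[90:260,180:340],(470,500)),cv2.resize(t[160:270,210:320],(330,330))[:330]] if 0 else [cv2.resize(s[90:260,180:340],(470,500)),cv2.resize(t[165:275,215:285],(318,500))]))
```

```text
0.233 [-0.3  0.8 -0.3]
open 0.142841051439943 [1.7 0.9 1.3]
open 0.13750416094145465 [ 0.8 -0.6 -4.4]
65.5417
```

View pics/r.png

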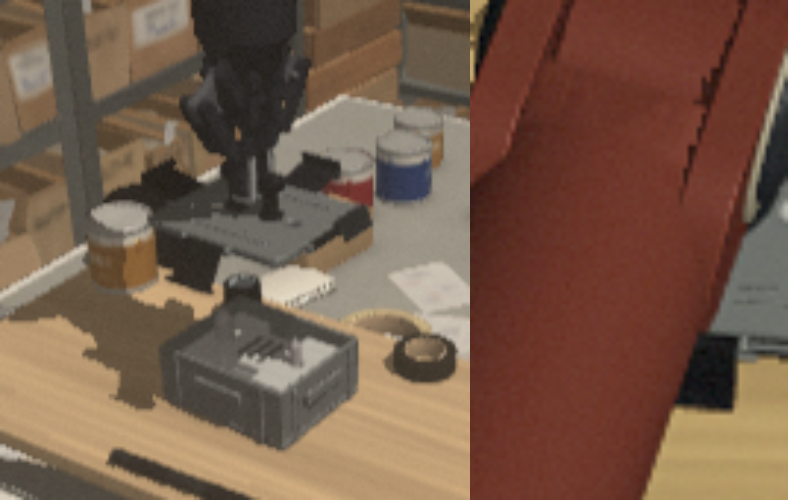

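Lid held level, front clip partly down. Reinsert; and clip flipping must be gentler (my press on the lip levered the lid).

Run:
```python
from h import *
ln(CASE,.246,.12); r=insert(.243,.225,.214,lim=8,v=.04); print(r)
if r is not None and arm.read_tool_pos()[2]<.2185:
    arm.move_gripper(.4); ln(arm.read_tool_pos()[:2],.32,.15)
go([.6,-.2],.33,CA)
im=snapshot("top"); s=snapshot("scene"); print(arm.read_time())
cv2.imwrite("pics/t6.png",np.hstack([cv2.resize(im[165:275,215:320],(382,400),interpolation=cv2.INTER_CUBIC),cv2.resize(s[160:260,200:300],(400,400),interpolation=cv2.INTER_CUBIC)]))
```

```text
0 [0 0] 0.225 [ 0.7  1.  -0.8]
end 0.214 [-3.7  0.9 15.4] tool [0.5893 0.0416 0.2166] open 0.145 t 68.5
[0. 0.]
70.8
```

View pics/t6.png

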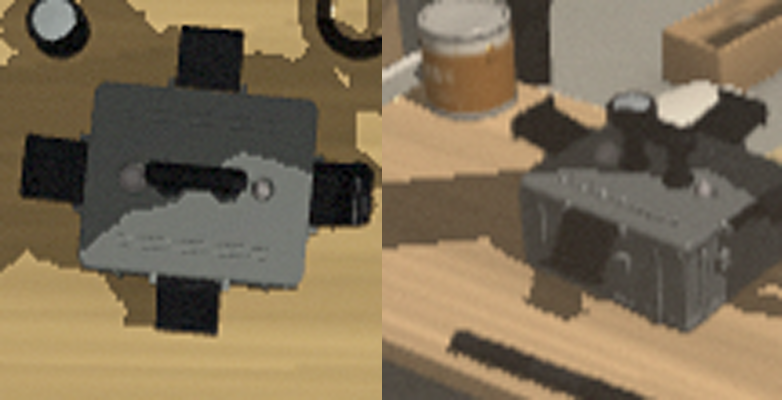

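Seated again with both dowels showing through. Now the gentler flip, front clip first.

```bash
cat >> h.py <<'E'
def clip2(dx,dy,rh,psi,h=.011,fz=5,fl=8):
    c,s=np.cos(np.radians(CA)),np.sin(np.radians(CA)); n=np.array([c*dx-s*dy,s*dx+c*dy])
    P=lambda r: CASE+n*(rh+r+h)          # r: finger's inner face, out from the hinge
    T=lambda z: BZ+z+.073
    go(P(.016),.30,psi); f0=F(); ln(P(.016),T(.082),.15)
    z,d=down(P(.016),T(.082),T(.036),lim=fz,step=.003,v=.06,f0=f0); print("down",round(z-T(0),4),d.round(1))
    ln(P(.016),z+.004,.05); ln(P(.048),z+.004,.12); ln(P(.048),T(.024),.12); f0=F(); r=.048
    while r>.006:
        r-=.002; ln(P(r),T(.024),.04); d=F()-f0
        if d@n>fl: break
    print("in: face",round(r,4),d.round(1),np.round(arm.read_tool_pos(),4),"t",round(arm.read_time(),1))
    ln(P(.03),T(.024),.1); ln(P(.035),.30,.2)
E
python3 - <<'E'
from h import *
arm.move_gripper(0,60)
clip2(-1,0,.060,86)
go([.6,-.2],.33,CA)
im=snapshot("top"); s=snapshot("scene"); print(arm.read_time())
cv2.imwrite("pics/t7.png",np.hstack([cv2.resize(im[165:275,215:320],(382,400),interpolation=cv2.INTER_CUBIC),cv2.resize(s[160:260,200:300],(400,400),interpolation=cv2.INTER_CUBIC)]))
E
```

```text
down 0.036 [ 1.9 -0.7  2.9]Traceback (most recent call last):
  File "<stdin>", line 3, in <module>
  File "h.py", line 112, in clip2
    if d@n>fl: break
       ~^~
ValueError: matmul: Input operand 1 has a mismatch in its core dimension 0, with gufunc signature (n?,k),(k,m?)->(n?,m?) (size 2 is different from 3)
```

```bash
sed -i 's/if d@n>fl/if d[:2]@n>fl/; s/^def clip2(dx,dy,rh,psi,/def clip2(dx,dy,rh,psi,one=True,/' h.py
python3 - <<'E'
import re
t=open('h.py').read(); i=t.index("def clip2"); b=t[i:]
b=b.replace("    go(P(.016),.30","    if one:\n     go(P(.016),.30").replace("    z,d=down(P(.016)","     z,d=down(P(.016)").replace("    ln(P(.016),z+.004,.05); ln(P(.048),z+.004,.12); ln","     ln(P(.016),z+.004,.05); ln(P(.048),z+.004,.12)\n    ln")
open('h.py','w').write(t[:i]+b)
E
python3 - <<'E'
from h import *
clip2(-1,0,.060,86,one=False)
go([.6,-.2],.33,CA)
im=snapshot("top"); s=snapshot("scene"); print(arm.read_time())
cv2.imwrite("pics/t7.png",np.hstack([cv2.resize(im[165:275,215:320],(382,400),interpolation=cv2.INTER_CUBIC),cv2.resize(s[160:260,200:300],(400,400),interpolation=cv2.INTER_CUBIC)]))
E
```

```text
in: face 0.008 [-8.9 -0.   5.7] [0.5062 0.0478 0.1645] t 83.4
85.75
```

View pics/t7.png

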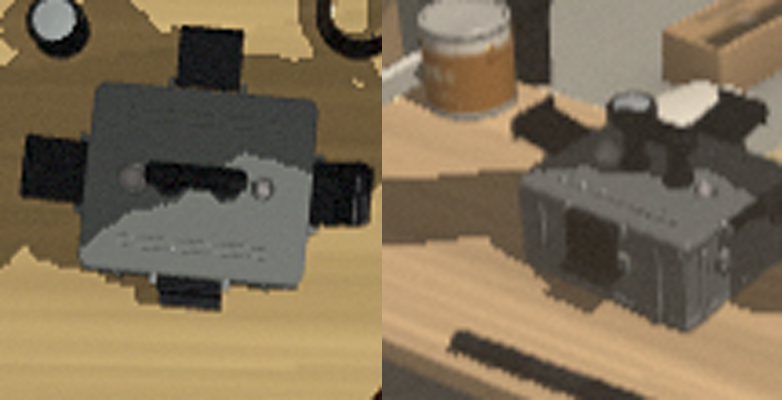

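Front clip down and the lid undisturbed. The other three likewise.

Run:
```python
from h import *
clip2(0,-1,.071,CA)
clip2(1,0,.060,86)
clip2(0,1,.071,CA)
go([.6,-.2],.33,CA)
im=snapshot("top"); s=snapshot("scene"); print(arm.read_time())
cv2.imwrite("pics/t8.png",np.hstack([cv2.resize(im[165:275,215:320],(382,400),interpolation=cv2.INTER_CUBIC),cv2.resize(s[160:260,200:300],(400,400),interpolation=cv2.INTER_CUBIC)]))
c,sn=np.cos(np.radians(CA)),np.sin(np.radians(CA)); R=np.array([[c,-sn],[sn,c]])
for n,(x,y) in dict(front=(-.073,0),back=(.073,0),left=(0,.084),right=(0,-.084)).items():
    print(n,((px([*(CASE+R@[x,y]),.096])-[215,165]+.5)*3.637).round(0))
```

```text
down 0.036 [0.2 1.4 3.5]
in: face 0.008 [-0.5 -8.2 -3.5] [ 0.5822 -0.0517  0.1652] t 97.0
down 0.036 [-2.3 -0.8  1.4]
in: face 0.006 [10.4 -0.8 -5.6] [0.6706 0.0363 0.1661] t 110.1
down 0.036 [-0.1 -0.7  2.5]
in: face 0.006 [ 1.4  9.6 -0.6] [0.5953 0.1353 0.1651] t 123.5
126.2
front [190. 311.]
back [212.  74.]
left [ 65. 179.]
right [338. 204.]
```

View pics/t8.png

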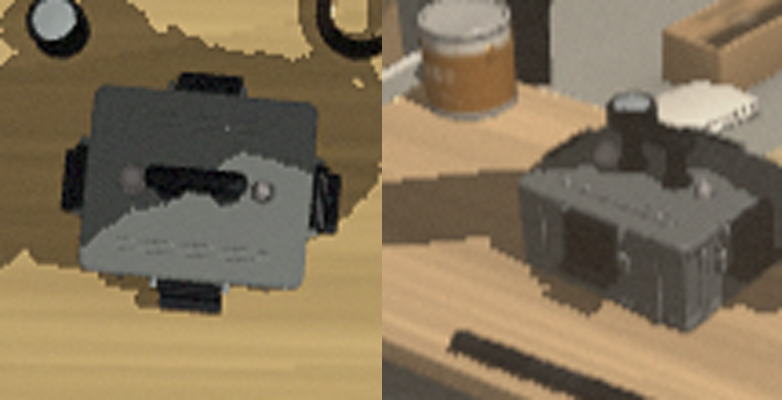

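All four lips lie within about 1 mm of where they should be when fully down: front at row 313 (311 expected), back at row 72 (74), left at column 64 (65), right at column 340 (338). The dowels show through the lid and the loupe is standing.

```bash
python3 -c "
from station import ticket
print(ticket.finish_job())"
```

```text
the job is handed in; nothing more can be done
None
```

The job is handed in, with no verdict returned: all four plates are on the dowels, the lid is seated, the four clips look fully down and the loupe is standing; the lid came off the dowels once, probably because I pressed too hard on the first clip, and I reseated it.

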